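# Snap a port plug home and tug-test it

### The arm

A 6-joint arm with a two-finger parallel gripper is mounted at the origin on a cart in front of the work surface, level with it; the furniture and walls round the work are solid. World frame = base frame: x ahead of the robot, y to its left, z up, the work surface at z = 0. Lengths are in m, angles in rad, forces in N, time in s.
With the tool pointing down it reaches from about 0.375 to 0.925 m from the base axis. Payload 5.7 kg.
Tool frame: the origin (TCP) lies at the very end of the fingers, on their centre line; the grasp point (between the pads) lies 19 mm behind it; y points along the fingers, z is the direction in which the jaws open and shut, and the axes are right-handed (so a half turn about y gives the same grasp; the last joint's range is limited). The gripper opens to 85 mm and grips with 20 to 120 N. Pads are 22 mm wide; open, the fingers measure 114 mm over their backs; the gripper's body (76 mm by 85 mm) begins 54 mm behind the grasp point. The pads swing forward as they close: fully open they stand 13 mm farther back than shut.
Start: joints at [-1.387, 0.359, 1.51, -0, 1.272, -0.115], TCP at [0.177, -0.573, 0.231] pointing down, gripper open.
Joint ranges: [-2.97, 2.97], [-1.01, 2.36], [0.21, 2.38], [-0.96, 4.11], [0.2, 2.71], [-2.98, 2.98]. Speed limits (rad/s): [2.39, 2.39, 3.14, 3.14, 3.14, 3.14].

### API

Orientations are given as [roll, pitch, yaw] about the fixed x, y, z axes, in that order (R = Rz(yaw) Ry(pitch) Rx(roll)).
In Python, from workcell import env, cams, job_done gives the robot as it stands.
- The arm moves only by the tool step_arm, never from a script. Its argument "targets" is text: rows parted by semicolons, each of 7 numbers parted by spaces: the shift along the tool's x, y, z in mm, then the turn, a rotation vector about the tool's x, y, z in degrees, then the closure in counts, from 0 (fully open) to 255 (shut). A call has 1 to 12 rows; each row shifts and turns the commanded pose from where the row before left it, along the tool's axes as they then stand; what a row does not reach is not made up. A row lasts 1/8 s, in which the tool goes at most 62.5 mm and 10.7 degrees, less where a joint would pass 70% of its speed; a pose out of reach is approached as far as the arm can. A call is refused whole if a number of a shift passes 62.5 or a number of a turn 10.7, either way. A call with a gripper value outside its range is refused whole. The fingers move at their own pace and stop on an object; the grip force is fixed at half the most. Time passes only in rows, so rows that do not move let the fingers close. It gives the time, the measured TCP pose, the force and the opening at its end, in the units of the state.
- env.read_state(): the state, without advancing time (a new reading comes with each control period).
- cams.grab_frame(name): name is "scene" or "top" or "wrist"; returns the picture (480x640x3 uint8, red, green, blue); there is no depth.
- cams.camera_model(name): a dict with "K" (3x3 intrinsics, pixels), "R" (3x3) and "t" (3): a world point X has camera coordinates R X + t. Camera axes: x right, y down, z forward; pixel columns grow to the right and rows downward; lengths in m; the calibration is good to about 2 mm. A picture is of the moment at which its call begins: read the wrist's pose just before it. camera_model takes no time and is no camera call; for the wrist camera it gives the pose at the moment of the call.
- job_done(): hands the job in, once; it reports no verdict.
Trained networks look in the newest picture that a camera, given by its name, has taken for a name from the list of things; names that differ only in an ending like _2 or _b are one class to them, and where a whole thing is asked for, a point or a joint stands for the part that bears it (a point fixed in the world has none). Each returns a list of dicts, best first, with "conf" (0 to 1); they miss things now and then, are a little off and sometimes report something else, mostly with a low value. They report only what shows in the picture. A call takes as long as a camera call. They do not tell look-alikes from the thing itself.
- cams.look_for(camera, label): "extent" ([centre column, centre row, width, height] in pixels, round what is visible of it).
- cams.tip_of(camera, label): "centre" ([column, row] in pixels: a listed point, or the origin of a listed thing).
The state is a dict: "time": time; "joints": joint angles; "joint_vel": joint speeds; "joint_efforts": joint torques, N m; "position": TCP position; "tcp_rot": TCP orientation; "wrist_force": force on the tool from outside, world axes, zero at the start; "wrist_torque": the same for the moment, N m; "finger_gap": finger opening in m.
Only numpy, scipy, OpenCV 4.12 (cv2) and the standard library are available. Lean on these libraries where they do the work, as an engineer would, in place of code of your own. Each camera call takes 0.05 s, during which the arm holds its last target.

### The job

Press the grey plug that stands proud of the metal manifold straight down until it snaps fully home, without leaning on it with more than about 30 N. Then prove that it is retained: pull it straight up with about 10 N (never over 15 N, or it may pop out again) and keep that steady pull on for one second. Let go and leave the plug seated, and leave the things standing round it where they are.

Things in the scene. Friction and masses are not known exactly. Their poses are not given: they have to be found in the camera images.
- manifold: Aluminium manifold block screwed to the bench, 100 x 80 x 40 mm, with two brass nipples that stick out 20 mm from its +x side. Origin: centre of its underside; z up, x along the 100 mm side. It does not move.
- socket_axis (a point): Fixed point of the manifold on the vertical axis of the plug socket, at the height of the socket's top face, 50 mm above the bench. The socket is a steel collar 46 mm across that stands 10 mm above the middle of the block.
- plug_top (a point): Centre of the flat top of the grey plug: an upright ribbed round grip 24 mm across and 32 mm tall, on a flange 36 mm across and 5 mm thick, on a 16 mm steel stem that goes down into the collar. Home, the flange lies on the collar and this top is 37 mm above the collar's top face, 87 mm above the bench. Grip it round the ribs from above in any yaw. The axis is vertical.
- plug (a joint): How far the plug stands out of its socket, m: 0 = home (flange on collar), 0.012 to 0.016 at the start, 0.018 = upper stop. Stays put (drag 1 to 4 N). Going down the snap resists from 0.010, most at 0.007 (about 14 N, under 20 N), and below 0.005 pulls it home with a jerk. Latched it has no play: pulled up it gives under 1 mm at 10 N, about 1 mm at 15 N, and comes out at about 20 N, 2 mm out.
- socket_float (a joint): Spring float of the steel collar, which carries the plug, m: 0 = no load, positive up, 10 N per mm, so +0.001 is a steady upward pull of 10 N on the plug and -0.002 a push of 20 N; stops at +-0.004.
- beaker: Bystander: clear plastic beaker, 52 mm across, 66 mm tall, standing on the bench. Origin: centre of its underside.
- tape_roll: Bystander: roll of beige tape lying flat, 98 x 96 x 25 mm. Origin: centre of its underside.
- petri_dish: Bystander: round petri dish, 94 mm across, 16 mm tall. Origin: centre of its underside.
- marker_pen: Bystander: marker pen lying down, 17 x 135 x 16 mm. Origin: centre of its underside.
Not all that is in view belongs to the job. Several things have the shape of the manifold; the one meant has the colours described above.

How it is judged:
On the way, in this order (a step that is already met when the one before it is completed fails the run):
1. the plug is home in its socket (value of joint plug below 0.001 m), for 0.2 s.
2. the latched plug carries a steady upward pull of 7 to 13 N for 0.6 s and stays latched (value of joint socket_float between 0.0007 and 0.0013 m and value of joint plug below 0.002 m), for 0.6 s.
At the end, for the whole second after the job is handed in: The plug is still latched, less than 1.5 mm out of its socket and at rest, with no load on it (the collar's float within 0.3 mm of zero), and the bystanders are at rest (value of joint plug between -0.001 and 0.0015 m and value of joint socket_float between -0.0003 and 0.0003 m and velocity of joint plug below 0.002 m/s and linear speed of each of beaker, tape_roll, petri_dish, marker_pen below 0.01 m/s); the robot touches nothing.
It fails at once if the plug is pulled up with more than 16 N (value of joint socket_float above 0.0016 m).
It fails at once if the plug is pressed down with more than 32 N (value of joint socket_float below -0.0032 m).
It fails at once if a bystander (beaker, tape roll, petri dish or marker pen) is pushed more than 20 mm from its place (distance of any of beaker, tape_roll, petri_dish, marker_pen from where it was at the start of the episode above 0.02 m).
It also fails if it takes over 51 s, if anything falls off the work surface, if the arm or the gripper's body presses on something with over 40 N, if the wrist force passes 120 N, or if a joint passes its speed limit or range.

## Working session

There is one attempt and no reset: what is moved stays moved. The work goes in short steps, Python scripts to look and compute and a tool call to move; the robot and the scene stay as the last step left them, time stands still between calls to the robot, and variables do not carry over. Pictures are saved under pics/ and viewed, and the job is handed in when it is done.

Besides the shell and the picture viewer there is one more tool, called after "Emit:" by a JSON object that holds its "fn" and its "kwargs". step_arm: Moves the arm, as the interface text tells. Its arguments: {"type":"object","properties":{"targets":{"type":"string"}},"required":["targets"]}

```bash
ls; mkdir -p pics; python3 - <<'E'
from workcell import env,cams
import cv2
print(env.read_state())
for c in ["scene","top"]:
    f=cams.grab_frame(c); cv2.imwrite(f"pics/{c}0.png",f[:,:,::-1])
    for l in ["plug_top","manifold","socket_axis"]:
        print(c,l,cams.tip_of(c,l)[:4])
E
```

```text
pics
{'time': 0.0, 'joints': array([-1.38710630e+00,  3.59502390e-01,  1.51145796e+00,  8.79515478e-07,
        1.27249090e+00, -1.15100752e-01]), 'joint_vel': array([ 1.19038250e-04, -1.45219527e-04,  5.21755016e-04,  5.68373963e-05,
       -7.04386889e-04,  7.82679268e-04]), 'joint_efforts': array([ 1.70441745e-03, -5.27611184e+01, -2.78612655e+01, -1.27780668e-04,
        1.30489757e-02, -5.56963329e-07]), 'position': array([ 0.17648438, -0.57273444,  0.23044542]), 'tcp_rot': array([-1.57264253e+00,  2.14288648e-04, -2.84280233e+00]), 'wrist_force': array([-0.04168845, -0.45466629,  0.12202897]), 'wrist_torque': array([ 0.00933305,  0.00163465, -0.01344409]), 'finger_gap': 0.08569352863915296}
scene plug_top [{'centre': [390.3, 289.1], 'conf': 0.79}, {'centre': [319.1, 219.2], 'conf': 0.62}]
scene manifold [{'centre': [385.4, 313.4], 'conf': 0.98}, {'centre': [320.6, 243.5], 'conf': 0.95}]
scene socket_axis [{'centre': [384.5, 298.3], 'conf': 0.98}, {'centre': [318.4, 233.7], 'conf': 0.85}]
top plug_top [{'centre': [405.4, 262.0], 'conf': 0.66}, {'centre': [305.8, 224.7], 'conf': 0.49}]
top manifold [{'centre': [307.2, 231.6], 'conf': 0.85}, {'centre': [404.4, 260.7], 'conf': 0.85}]
top socket_axis [{'centre': [399.8, 261.6], 'conf': 0.7}, {'centre': [308.1, 224.8], 'conf': 0.62}]
```

View pics/scene0.png

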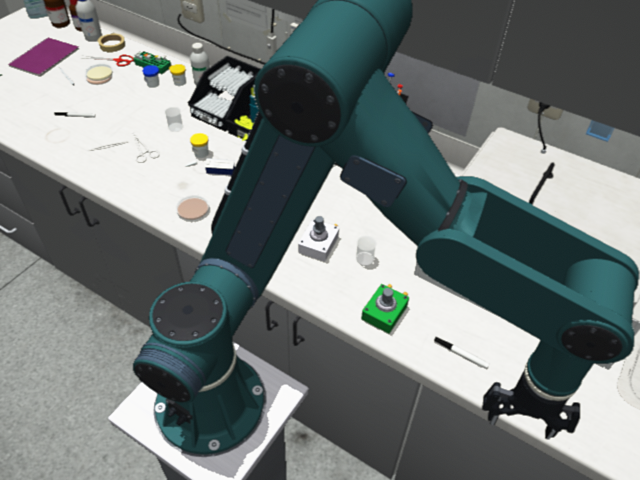

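View pics/top0.png

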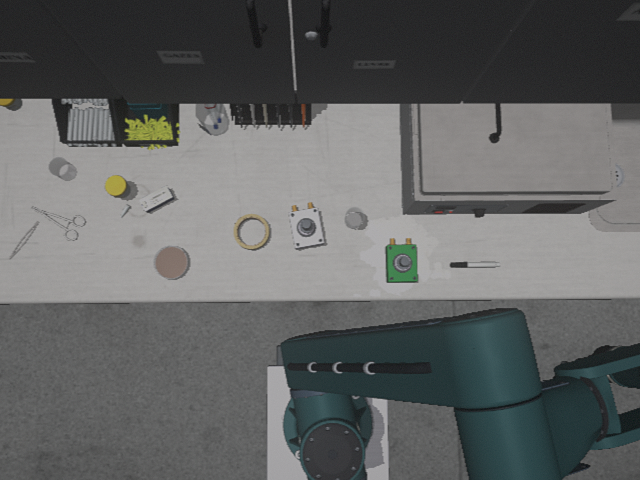

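The metal manifold is at scene (319,235) and top (307,228); the green one at top (402,262) is a decoy. The tape is at top (252,232) and the beaker at (356,218). Next I triangulate.

```bash
cat > h.py <<'E'
import numpy as np, cv2
from workcell import env,cams
def ray(c,p,m=None):
    m=m or cams.camera_model(c); K,R,t=[np.array(m[k],float) for k in "KRt"]
    d=R.T@np.linalg.solve(K,[p[0],p[1],1.]); return -R.T@t, d/np.linalg.norm(d)
def atz(c,p,z,m=None):
    o,d=ray(c,p,m); return o+d*(z-o[2])/d[2]
def tri(rs):
    A=sum(np.eye(3)-np.outer(d,d) for o,d in rs); b=sum((np.eye(3)-np.outer(d,d))@o for o,d in rs)
    return np.linalg.solve(A,b)
E
python3 - <<'E'
from h import *
for n,a,b,z in [("plug",[319.1,219.2],[305.8,224.7],.1),("man",[320.6,243.5],[307.2,231.6],0),("sock",[318.4,233.7],[308.1,224.8],.05)]:
    print(n,tri([ray("scene",a),ray("top",b)]),atz("scene",a,z),atz("top",b,z))
for n,p,z in [("beaker",[356,218],.05),("tape",[252,232],.025),("nipL",[296,208],.02),("nipR",[310,207],.02)]: print(n,atz("top",p,z))
for c in["scene","top"]:
    m=cams.camera_model(c);print(c,-np.array(m["R"]).T@m["t"])
for c in["scene","top"]:
    f=cams.grab_frame(c); y,x=(235,319) if c=="scene" else (228,307)
    cv2.imwrite(f"pics/{c}1.png",cv2.resize(f[y-40:y+40,x-50:x+50,::-1],None,fx=7,fy=7,interpolation=cv2.INTER_CUBIC))
E
```

```text
plug [0.5163537  0.05210754 0.09698595] [0.51456205 0.04985571 0.1       ] [0.51525316 0.05286805 0.1       ]
man [0.5134833  0.04664474 0.00813788] [0.52221977 0.04744565 0.        ] [0.51232759 0.04977535 0.        ]
sock [0.52238671 0.05048113 0.03796303] [0.51008467 0.04787752 0.05      ] [0.52311206 0.04707657 0.05      ]
beaker [ 0.54096321 -0.08115881  0.05      ]
tape [0.50818011 0.19867477 0.025     ]
nipL [0.57459227 0.07995703 0.02      ]
nipR [0.57722226 0.04174181 0.02      ]
scene [-0.39819499 -0.51269921  1.21819358]
top [0.27620891 0.04294249 1.56530472]
```

View pics/scene1.png

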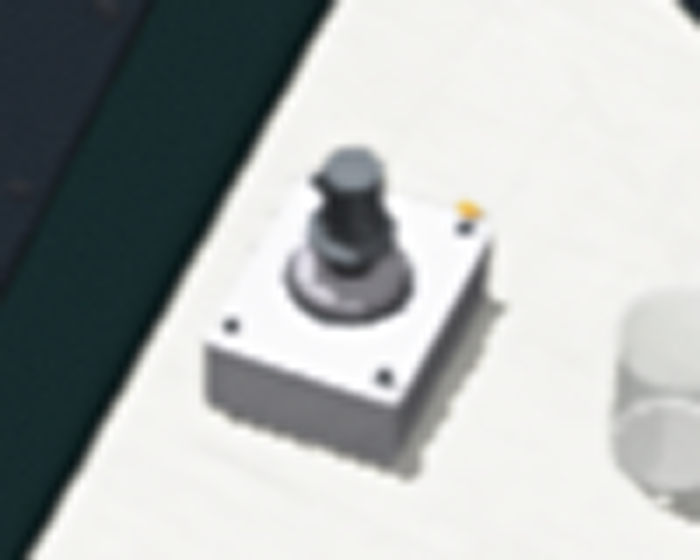

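View pics/top1.png

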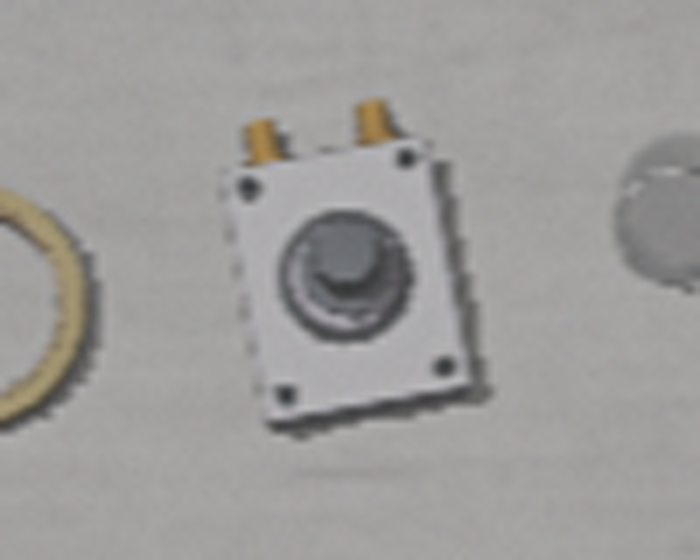

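Emit:
{"fn": "step_arm", "kwargs": {"targets": "-42 0 -41 0 0 0 0;-42 0 -41 0 0 0 0;-42 0 -41 0 0 0 0;-42 0 -41 0 0 0 0;-42 0 -41 0 0 0 0;-42 0 -41 0 0 0 0;-42 0 -41 0 0 0 0;-42 0 -41 0 0 0 0;-42 0 -41 0 0 0 0;-42 0 -41 0 0 0 0;-42 0 -41 0 0 0 0;-42 0 -41 0 0 0 0"}}

```text
time: 2.0
position: [0.5144, 0.0471, 0.2316]
tcp_rot: [-1.57, 0.001, -2.842]
wrist_force: [0.2, -0.6, 0.5]
finger_gap: 0.0854
```

Emit:
{"fn": "step_arm", "kwargs": {"targets": "0 0 0 0 0 0 0;0 0 0 0 0 0 0"}}

```text
time: 2.25
position: [0.5129, 0.045, 0.2311]
tcp_rot: [-1.571, -0.001, -2.842]
wrist_force: [-0.9, -0.3, 0.2]
finger_gap: 0.0852
```

```bash
python3 - <<'E'
from h import *
s=env.read_state(); print(s)
m=cams.camera_model("wrist"); f=cams.grab_frame("wrist"); cv2.imwrite("pics/w1.png",f[:,:,::-1])
for l in ["plug_top","socket_axis","manifold"]:
    r=cams.tip_of("wrist",l); print(l,[(q["centre"],q["conf"],atz("wrist",q["centre"],dict(plug_top=.1,socket_axis=.05,manifold=0)[l],m)) for q in r])
print(-np.array(m["R"]).T@m["t"],m["R"],m["K"])
E
```

```text
{'time': 2.25, 'joints': array([-4.62964574e-02,  2.37178095e-01,  1.69067169e+00, -5.31053940e-04,
        1.21462769e+00,  1.22475715e+00]), 'joint_vel': array([-0.0299589 , -0.01000269,  0.01265136,  0.00045387,  0.00020095,
        0.00241547]), 'joint_efforts': array([ 1.19927980e+00, -4.31513393e+01, -2.73493016e+01,  1.20449639e-01,
       -7.74209923e-02,  2.18879222e-02]), 'position': array([0.51292562, 0.04502458, 0.23111902]), 'tcp_rot': array([-1.57062838e+00, -1.00117335e-03, -2.84166463e+00]), 'wrist_force': array([-0.93338859, -0.33092238,  0.1787977 ]), 'wrist_torque': array([0.03668591, 0.01354399, 0.04970469]), 'finger_gap': 0.08517691401772808}
plug_top [([303.5, 215.7], 0.82, array([0.51693136, 0.05379112, 0.1       ]))]
socket_axis [([302.4, 200.0], 0.94, array([0.51741174, 0.05600275, 0.05      ]))]
manifold [([523.3, 358.2], 0.77, array([ 0.42116953, -0.19888014,  0.        ]))]
[0.57742315 0.06558891 0.37314368] [[ 0.29490023 -0.95552744 -0.00107529]
 [-0.92031375 -0.28433471  0.26865661]
 [-0.25701451 -0.07823729 -0.96323542]] [[426.76411633   0.         313.07448493]
 [  0.         426.76411633 237.61415887]
 [  0.           0.           1.        ]]
```

View pics/w1.png

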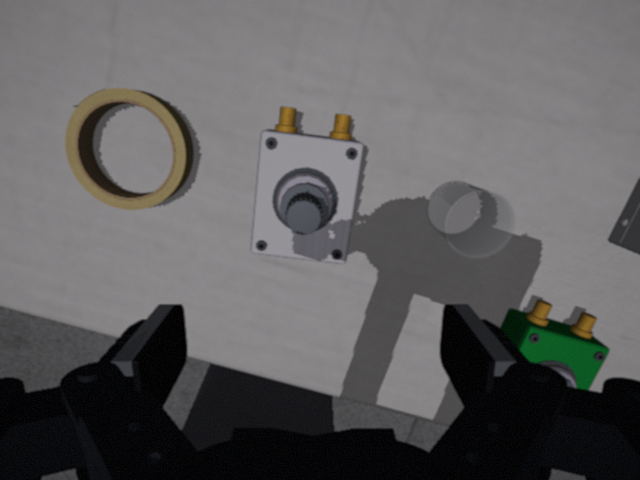

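Emit:
{"fn": "step_arm", "kwargs": {"targets": "-6 0 -7 0 0 0 255;0 40 0 0 0 0 255;0 40 0 0 0 0 255;0 0 0 0 0 0 255;0 0 0 0 0 0 255;0 0 0 0 0 0 255;0 0 0 0 0 0 255"}}

```text
time: 3.32
position: [0.5181, 0.0536, 0.1526]
tcp_rot: [-1.57, 0.002, -2.843]
wrist_force: [0.3, 0.2, -0.2]
finger_gap: -0.0001
```

```bash
python3 - <<'E'
from h import *
s=env.read_state(); print(s["position"],s["wrist_force"],s["finger_gap"])
m=cams.camera_model("wrist"); f=cams.grab_frame("wrist"); cv2.imwrite("pics/w2.png",f[:,:,::-1])
for l in ["plug_top","socket_axis"]:
    r=cams.tip_of("wrist",l); print(l,[(q["centre"],q["conf"],atz("wrist",q["centre"],dict(plug_top=.1,socket_axis=.05,manifold=0)[l],m)) for q in r])
E
```

```text
[0.51807664 0.05362936 0.15263584] [ 0.2662998   0.2484055  -0.16674774] -0.0001230462271329876
plug_top [([315.3, 267.9], 0.92, array([0.51662254, 0.05290444, 0.1       ]))]
socket_axis [([311.1, 237.0], 0.75, array([0.51766443, 0.05560749, 0.05      ]))]
```

View pics/w2.png

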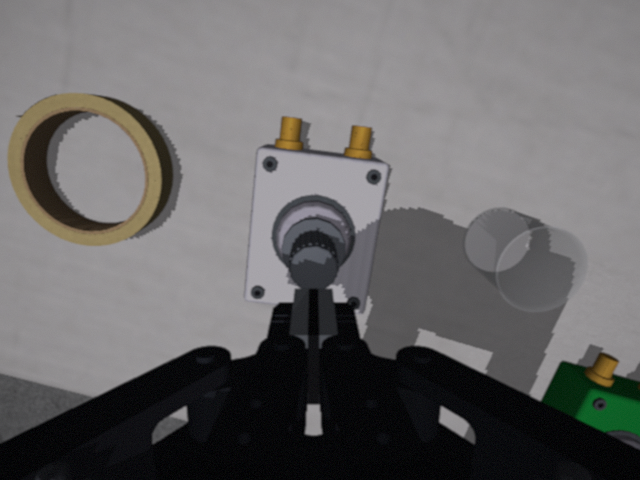

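The wrist view has the plug top at (315,268), in line with the closed finger tips at column 313. Now I descend.

Emit:
{"fn": "step_arm", "kwargs": {"targets": "1 20 0 0 0 0 255;0 16 0 0 0 0 255;0 8 0 0 0 0 255;0 0 0 0 0 0 255;0 0 0 0 0 0 255"}}

```text
time: 4.1
position: [0.5167, 0.0534, 0.1078]
tcp_rot: [-1.571, 0.001, -2.843]
wrist_force: [-0.0, -0.5, 0.2]
finger_gap: 0.0001
```

Emit:
{"fn": "step_arm", "kwargs": {"targets": "0 1 0 0 0 0 255;0 1 0 0 0 0 255;0 1 0 0 0 0 255;0 1 0 0 0 0 255;0 1 0 0 0 0 255;0 0 0 0 0 0 255"}}

```text
time: 4.85
position: [0.5161, 0.0533, 0.1022]
tcp_rot: [-1.571, -0.0, -2.843]
wrist_force: [0.1, 0.0, 0.7]
finger_gap: -0.0
```

Emit:
{"fn": "step_arm", "kwargs": {"targets": "0 1 0 0 0 0 255;0 1 0 0 0 0 255;0 1 0 0 0 0 255;0 0 0 0 0 0 255"}}

```text
time: 5.35
position: [0.5162, 0.0533, 0.0993]
tcp_rot: [-1.571, 0.0, -2.843]
wrist_force: [-0.2, -0.3, -0.1]
finger_gap: -0.0
```

Emit:
{"fn": "step_arm", "kwargs": {"targets": "0 1 0 0 0 0 255;0 1 0 0 0 0 255;0 0 0 0 0 0 255"}}

```text
time: 5.72
position: [0.5162, 0.0533, 0.0973]
tcp_rot: [-1.571, 0.0, -2.843]
wrist_force: [0.0, 0.4, 0.2]
finger_gap: 0.0001
```

Emit:
{"fn": "step_arm", "kwargs": {"targets": "0 1 0 0 0 0 255;0 0 0 0 0 0 255"}}

```text
time: 5.98
position: [0.5162, 0.0533, 0.0963]
tcp_rot: [-1.571, 0.0, -2.843]
wrist_force: [-0.1, 0.1, 1.4]
finger_gap: -0.0002
```

Emit:
{"fn": "step_arm", "kwargs": {"targets": "0 1 0 0 0 0 255;0 0 0 0 0 0 255"}}

```text
time: 6.22
position: [0.5163, 0.0533, 0.0955]
tcp_rot: [-1.571, 0.0, -2.843]
wrist_force: [-0.4, -0.9, 4.0]
finger_gap: 0.0001
```

```bash
python3 - <<'E'
from h import *
f=cams.grab_frame("wrist"); cv2.imwrite("pics/w3.png",f[:,:,::-1])
f=cams.grab_frame("scene"); cv2.imwrite("pics/s3.png",cv2.resize(f[180:280,260:380,::-1],None,fx=6,fy=6,interpolation=cv2.INTER_CUBIC))
E
```

```text
(no output)
```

View pics/w3.png

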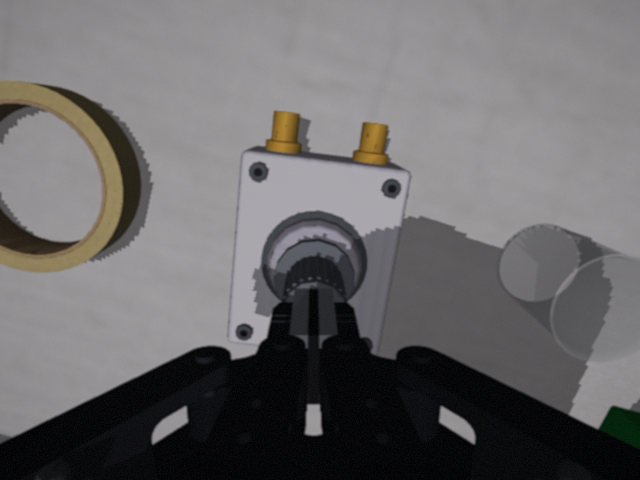

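View pics/s3.png

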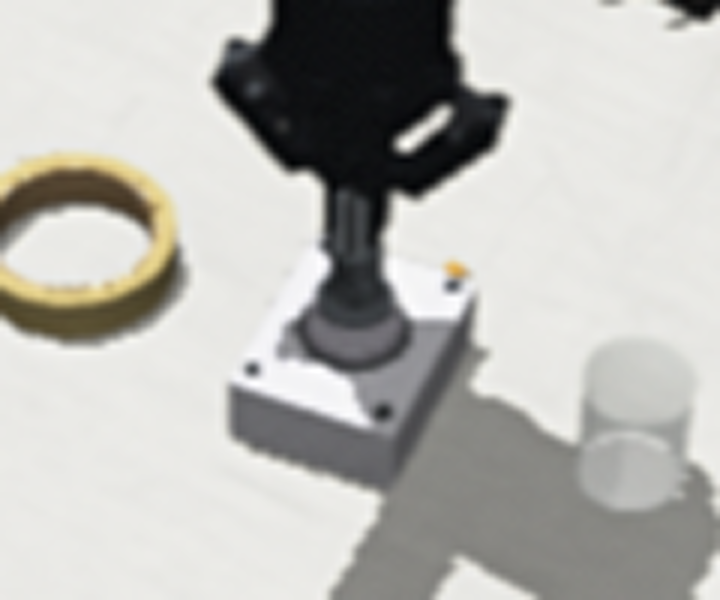

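Both pictures show the tips resting on the plug top, and the force is rising (4 N). I'm continuing in small steps.

Emit:
{"fn": "step_arm", "kwargs": {"targets": "0 1 0 0 0 0 255;0 0 0 0 0 0 255"}}

```text
time: 6.58
position: [0.5163, 0.0533, 0.0947]
tcp_rot: [-1.571, 0.0, -2.843]
wrist_force: [-2.0, 0.3, 8.4]
finger_gap: 0.0001
```

Emit:
{"fn": "step_arm", "kwargs": {"targets": "0 1 0 0 0 0 255;0 0 0 0 0 0 255"}}

```text
time: 6.82
position: [0.5164, 0.0533, 0.094]
tcp_rot: [-1.571, 0.001, -2.843]
wrist_force: [-2.9, -1.2, 9.9]
finger_gap: 0.0001
```

Emit:
{"fn": "step_arm", "kwargs": {"targets": "0 1 0 0 0 0 255;0 0 0 0 0 0 255"}}

```text
time: 7.08
position: [0.5164, 0.0534, 0.0933]
tcp_rot: [-1.571, 0.001, -2.843]
wrist_force: [-3.2, -0.9, 14.2]
finger_gap: -0.0002
```

Emit:
{"fn": "step_arm", "kwargs": {"targets": "0 1 0 0 0 0 255;0 0 0 0 0 0 255"}}

```text
time: 7.32
position: [0.5164, 0.0533, 0.0924]
tcp_rot: [-1.571, 0.001, -2.843]
wrist_force: [-2.2, 0.2, 14.5]
finger_gap: 0.0002
```

Emit:
{"fn": "step_arm", "kwargs": {"targets": "0 1 0 0 0 0 255;0 0 0 0 0 0 255"}}

```text
time: 7.58
position: [0.5165, 0.0534, 0.0914]
tcp_rot: [-1.571, 0.001, -2.843]
wrist_force: [-3.0, 0.2, 11.6]
finger_gap: 0.0004
```

Emit:
{"fn": "step_arm", "kwargs": {"targets": "0 1 0 0 0 0 255;0 0 0 0 0 0 255"}}

```text
time: 7.82
position: [0.5163, 0.0534, 0.0896]
tcp_rot: [-1.571, 0.001, -2.843]
wrist_force: [0.3, 0.3, 1.2]
finger_gap: -0.0002
```

Emit:
{"fn": "step_arm", "kwargs": {"targets": "0 1 0 0 0 0 255;0 0 0 0 0 0 255"}}

```text
time: 8.07
position: [0.5157, 0.0534, 0.0878]
tcp_rot: [-1.571, -0.001, -2.843]
wrist_force: [-0.4, -0.1, -0.5]
finger_gap: 0.0003
```

Emit:
{"fn": "step_arm", "kwargs": {"targets": "0 0.7 0 0 0 0 255;0 0 0 0 0 0 255"}}

```text
time: 8.32
position: [0.516, 0.0534, 0.0874]
tcp_rot: [-1.571, -0.0, -2.843]
wrist_force: [-0.3, -0.7, -0.9]
finger_gap: -0.0001
```

Emit:
{"fn": "step_arm", "kwargs": {"targets": "0 0.7 0 0 0 0 255;0 0 0 0 0 0 255"}}

```text
time: 8.57
position: [0.5161, 0.0533, 0.0869]
tcp_rot: [-1.571, -0.0, -2.843]
wrist_force: [-0.3, 0.3, 1.5]
finger_gap: -0.0004
```

Emit:
{"fn": "step_arm", "kwargs": {"targets": "0 0.7 0 0 0 0 255;0 0 0 0 0 0 255"}}

```text
time: 8.82
position: [0.5162, 0.0533, 0.0865]
tcp_rot: [-1.571, 0.0, -2.843]
wrist_force: [-1.2, -0.1, 5.3]
finger_gap: 0.0001
```

It snapped home: contact is back at z≈0.087 and stiff. I'll rise, open and re-check the centring.

Emit:
{"fn": "step_arm", "kwargs": {"targets": "0 -20 0 0 0 0 255;0 -34 0 0 0 0 0;0 0 0 0 0 0 0;0 0 0 0 0 0 0;0 0 0 0 0 0 0;0 0 0 0 0 0 0;0 0 0 0 0 0 0"}}

```text
time: 9.7
position: [0.5159, 0.0533, 0.1397]
tcp_rot: [-1.571, -0.001, -2.843]
wrist_force: [0.0, 0.2, 0.2]
finger_gap: 0.0856
```

```bash
python3 - <<'E'
from h import *
s=env.read_state(); print(s["position"],s["wrist_force"],s["finger_gap"])
m=cams.camera_model("wrist"); f=cams.grab_frame("wrist"); cv2.imwrite("pics/w4.png",f[:,:,::-1])
for l in ["plug_top","socket_axis"]:
    r=cams.tip_of("wrist",l); print(l,[(q["centre"],q["conf"],atz("wrist",q["centre"],dict(plug_top=.087,socket_axis=.05,manifold=0)[l],m)) for q in r])
E
```

```text
[0.51587197 0.05334126 0.13973454] [0.03901607 0.17874011 0.17150597] 0.08558592898726632
plug_top []
socket_axis [([313.4, 241.3], 0.78, array([0.51649762, 0.05433087, 0.05      ]))]
```

View pics/w4.png

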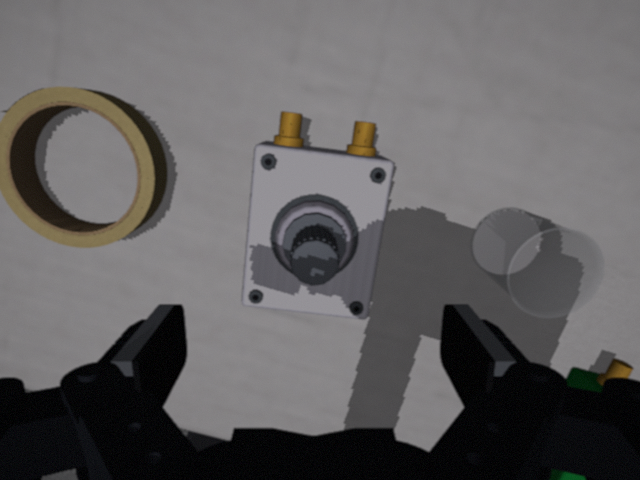

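The wrist view has the collar at (314,240) and the plug top at (315,267), with the finger midline at column 313.5, so it is centred.

Emit:
{"fn": "step_arm", "kwargs": {"targets": "0 30 0 0 0 0 0;0 30 0 0 0 0 0;0 14 0 0 0 0 0;0 5 0 0 0 0 100;0 0 0 0 0 0 150;0 0 0 0 0 0 165;0 0 0 0 0 0 165;0 0 0 0 0 0 165"}}

```text
time: 10.85
position: [0.5165, 0.0534, 0.0617]
tcp_rot: [-1.571, 0.001, -2.843]
wrist_force: [0.4, -0.7, -0.3]
finger_gap: 0.0302
```

```bash
python3 - <<'E'
from h import *
s=env.read_state(); print(s["position"],s["wrist_force"],s["wrist_torque"],s["finger_gap"])
f=cams.grab_frame("wrist"); cv2.imwrite("pics/w5.png",f[:,:,::-1])
E
```

```text
[0.51646614 0.05335824 0.0616618 ] [ 0.4477452  -0.6804884  -0.29685658] [-0.02112002 -0.04552712 -0.07647102] 0.03020400269453117
```

View pics/w5.png

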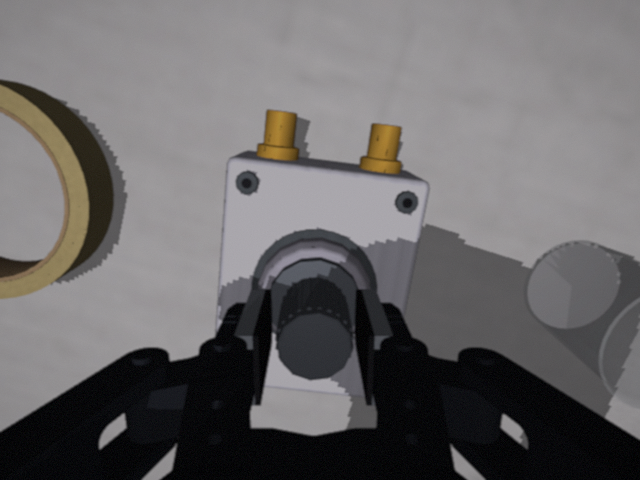

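The plug (column 315) sits centred between the pads. Closing in steps.

Emit:
{"fn": "step_arm", "kwargs": {"targets": "0 0 0 0 0 0 175;0 0 0 0 0 0 181;0 0 0 0 0 0 186;0 0 0 0 0 0 190;0 0 0 0 0 0 190"}}

```text
time: 11.52
position: [0.5163, 0.0531, 0.0613]
tcp_rot: [-1.57, 0.0, -2.843]
wrist_force: [-0.1, -4.1, 1.2]
finger_gap: 0.0227
```

Emit:
{"fn": "step_arm", "kwargs": {"targets": "0 0 0 0 0 0 200;0 0 0 0 0 0 255;0 0 0 0 0 0 255;0 0 0 0 0 0 255"}}

```text
time: 12.02
position: [0.5163, 0.0531, 0.0613]
tcp_rot: [-1.571, 0.0, -2.843]
wrist_force: [-0.3, -4.3, 3.1]
finger_gap: 0.0221
```

Emit:
{"fn": "step_arm", "kwargs": {"targets": "0 -0.5 0 0 0 0 255;0 0 0 0 0 0 255;0 0 0 0 0 0 255"}}

```text
time: 12.4
position: [0.5162, 0.0531, 0.0616]
tcp_rot: [-1.571, -0.0, -2.843]
wrist_force: [1.2, -4.8, 0.3]
finger_gap: 0.0222
```

Emit:
{"fn": "step_arm", "kwargs": {"targets": "0 -0.5 0 0 0 0 255;0 0 0 0 0 0 255;0 0 0 0 0 0 255"}}

```text
time: 12.78
position: [0.5162, 0.0531, 0.0618]
tcp_rot: [-1.571, -0.0, -2.843]
wrist_force: [0.9, -5.4, -2.0]
finger_gap: 0.0217
```

Emit:
{"fn": "step_arm", "kwargs": {"targets": "0 -0.5 0 0 0 0 255;0 0 0 0 0 0 255;0 0 0 0 0 0 255"}}

```text
time: 13.15
position: [0.5162, 0.0531, 0.0621]
tcp_rot: [-1.571, -0.0, -2.843]
wrist_force: [2.0, -3.9, -5.1]
finger_gap: 0.0225
```

Emit:
{"fn": "step_arm", "kwargs": {"targets": "0 -0.5 0 0 0 0 255;0 0 0 0 0 0 255;0 0 0 0 0 0 255"}}

```text
time: 13.52
position: [0.5162, 0.0532, 0.0624]
tcp_rot: [-1.571, -0.0, -2.843]
wrist_force: [1.2, -4.0, -6.0]
finger_gap: 0.0221
```

```bash
python3 - <<'E'
from h import *
for i in range(3):
    s=env.read_state(); print(s["time"],s["position"],s["wrist_force"]); cams.grab_frame("top")
E
```

```text
13.525 [0.51619739 0.05315127 0.06242988] [ 1.15671584 -4.02115496 -6.0482482 ]
13.575 [0.51623635 0.05314393 0.06244882] [ 2.56614823 -5.56580887 -6.55180302]
13.625 [0.5162314  0.05314436 0.06245211] [ 1.44765866 -4.67557808 -7.034978  ]
```

Emit:
{"fn": "step_arm", "kwargs": {"targets": "0 -0.3 0 0 0 0 255;0 -0.3 0 0 0 0 255;0 0 0 0 0 0 255;0 0 0 0 0 0 255"}}

```text
time: 14.18
position: [0.5162, 0.0531, 0.0629]
tcp_rot: [-1.571, -0.0, -2.843]
wrist_force: [3.1, -5.1, -9.3]
finger_gap: 0.0219
```

```bash
python3 - <<'E'
from h import *
for i in range(8):
    s=env.read_state(); print(s["time"],s["position"][2],s["wrist_force"][2],s["finger_gap"]); cams.grab_frame("top")
E
```

```text
14.175 0.06287541982814135 -9.28728317496547 0.021920897655207598
14.225 0.06285959233768934 -8.413200862557886 0.02209095190331524
14.275 0.06285294240129123 -7.870406842363488 0.022157517301914075
14.325 0.0628398977747539 -8.57793605584523 0.021989806734453055
14.375 0.06287755451562516 -8.507383009539405 0.022099606649571293
14.425 0.06287118328578813 -8.875719833015737 0.022342212917182372
14.475 0.06287067907521511 -7.622960120059158 0.022048989539079963
14.525 0.0628584327190054 -8.50751549731128 0.022100074363515854
```

Emit:
{"fn": "step_arm", "kwargs": {"targets": "0 -0.3 0 0 0 0 255;0 0 0 0 0 0 255;0 0 0 0 0 0 255;0 0 0 0 0 0 255;0 0 0 0 0 0 255;0 0 0 0 0 0 255;0 0 0 0 0 0 255;0 0 0 0 0 0 255;0 0 0 0 0 0 255"}}

```text
time: 15.7
position: [0.5162, 0.0531, 0.0631]
tcp_rot: [-1.571, -0.0, -2.843]
wrist_force: [3.3, -5.1, -8.4]
finger_gap: 0.0218
```

```bash
python3 - <<'E'
from h import *
for i in range(8):
    s=env.read_state(); print(s["time"],s["position"][2],s["wrist_force"][2],s["finger_gap"]); cams.grab_frame("top")
E
```

```text
15.7 0.06307829191003353 -8.449100378912387 0.021840425139311902
15.75 0.06308322903773989 -8.856676740489164 0.0220044910374722
15.8 0.06307804414597089 -9.741474614729261 0.021914528704018707
15.85 0.06308348839548208 -8.84411781635272 0.02203478132108122
15.9 0.06308787191889279 -9.165581000343806 0.022280069804631254
15.95 0.06309685550636743 -9.691341001018818 0.02218200598718401
16.0 0.06307067787085435 -9.86601468014602 0.022114147091845546
16.05 0.06307314787679158 -9.204004244362327 0.02224926492175588
```

Emit:
{"fn": "step_arm", "kwargs": {"targets": "0 -0.2 0 0 0 0 255;0 0 0 0 0 0 255;0 0 0 0 0 0 255;0 0 0 0 0 0 255;0 0 0 0 0 0 255;0 0 0 0 0 0 255;0 0 0 0 0 0 255;0 0 0 0 0 0 255;0 0 0 0 0 0 255;0 0 0 0 0 0 255"}}

```text
time: 17.35
position: [0.5162, 0.0531, 0.0632]
tcp_rot: [-1.571, -0.0, -2.843]
wrist_force: [2.8, -5.5, -10.5]
finger_gap: 0.0222
```

```bash
python3 - <<'E'
from h import *
for i in range(6):
    s=env.read_state(); print(s["time"],s["position"][2],s["wrist_force"][2]); cams.grab_frame("top")
E
```

```text
17.35 0.06321417154827516 -10.481886705504401
17.4 0.06320764035818459 -10.757841058281159
17.45 0.06321179782129113 -10.588860086526342
17.5 0.06319946330605503 -11.105824014875893
17.55 0.06321118921552066 -10.518259902528818
17.6 0.0632139159143043 -10.366552520083983
```

A steady pull of about 10 N held for over 1 s. Now I unload it.

Emit:
{"fn": "step_arm", "kwargs": {"targets": "0 0.6 0 0 0 0 255;0 0.6 0 0 0 0 255;0 0.6 0 0 0 0 255;0 0.4 0 0 0 0 255;0 0 0 0 0 0 255;0 0 0 0 0 0 255"}}

```text
time: 18.4
position: [0.5162, 0.0531, 0.0618]
tcp_rot: [-1.571, -0.0, -2.843]
wrist_force: [2.3, -5.0, -1.1]
finger_gap: 0.0221
```

Emit:
{"fn": "step_arm", "kwargs": {"targets": "0 0.2 0 0 0 0 255;0 0 0 0 0 0 255;0 0 0 0 0 0 160;0 0 0 0 0 0 100;0 0 0 0 0 0 0;0 0 0 0 0 0 0;0 0 0 0 0 0 0;0 0 0 0 0 0 0"}}

```text
time: 19.4
position: [0.5162, 0.0534, 0.062]
tcp_rot: [-1.571, 0.0, -2.843]
wrist_force: [-0.6, 0.1, 0.1]
finger_gap: 0.085
```

Emit:
{"fn": "step_arm", "kwargs": {"targets": "0 -20 0 0 0 0 0;0 -30 0 0 0 0 0;0 -28 0 0 0 0 0;0 0 0 0 0 0 0;0 0 0 0 0 0 0;0 0 0 0 0 0 0"}}

```text
time: 20.15
position: [0.5152, 0.0534, 0.1388]
tcp_rot: [-1.572, -0.002, -2.843]
wrist_force: [0.2, -0.4, -0.3]
finger_gap: 0.0856
```

```bash
python3 - <<'E'
from h import *
s=env.read_state(); print(s["position"],s["wrist_force"],s["finger_gap"])
f=cams.grab_frame("wrist"); cv2.imwrite("pics/w6.png",f[:,:,::-1])
f=cams.grab_frame("scene"); cv2.imwrite("pics/s6.png",cv2.resize(f[180:280,260:380,::-1],None,fx=6,fy=6,interpolation=cv2.INTER_CUBIC))
a=cv2.imread("pics/w4.png");b=cv2.imread("pics/w6.png");cv2.imwrite("pics/cmp.png",np.hstack([cv2.resize(x[100:340,200:420],None,fx=1.8,fy=1.8) for x in(a,b)]))
E
```

```text
[0.5151988  0.05338279 0.13880926] [ 0.17165142 -0.35336549 -0.3075313 ] 0.08556856033348012
```

View pics/cmp.png

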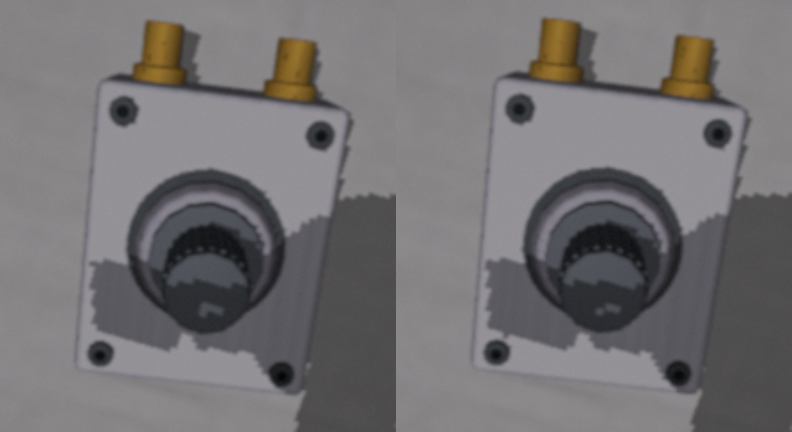

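View pics/s6.png

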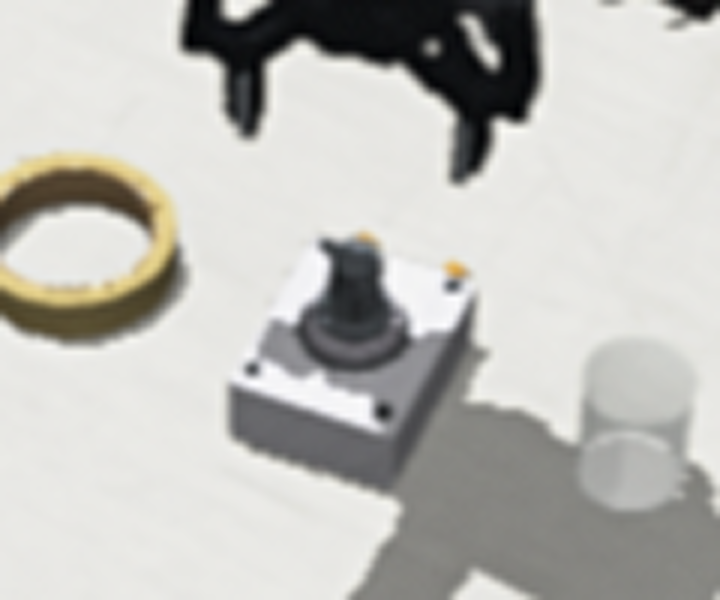

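The before and after views match: the plug sits on the collar, the tape and beaker haven't moved, and the gripper is clear. Handing in.

```bash
python3 -c "
from workcell import job_done
print(job_done())"
```

```text
the job is handed in; nothing more can be done
None
```

The plug is pressed home, passed the retention pull, and was left seated. I handed the job in at about 20 s of the 51 s allowed; no verdict was reported.

- **Pressing:** I pressed the metal manifold's plug with the closed fingertips. The highest reading was about 14.5 N, then the force fell away as it snapped in. Touching it again gave firm contact at about 87 mm, which is the home height.
- **Pull test:** I gripped the ribs and pulled up in small steps. It carried about 9.3 N and then about 10.6 N, each for over 1 s with the height steady. The highest reading was 11.1 N.
- **Letting go:** I unloaded the plug to about 1 N, opened the fingers and rose clear.
- **Last checks:** The wrist force read near zero. The wrist pictures from before and after the pull look the same, with the plug still on the collar. The tape roll and beaker are where they were. The petri dish and marker pen were not in the last pictures I checked, but the arm never went down near them.
- **What disagreed or was missed:**
  - The network did not find the plug top in the wrist picture taken after the snap, so I checked the centring by eye.
  - While the plug was gripped there was a steady sideways force of about 5 N, which went when I let go.

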